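# Set the swivel of the jeweller's vise

### The arm

A 7-joint arm with a two-finger parallel gripper is mounted at the origin on the work surface. World frame = base frame: x ahead of the robot, y to its left, z up, the work surface at z = 0. Lengths are in mm, angles in rad, forces in N, time in s.
With the tool pointing down it reaches from about 375 to 925 mm from the base axis. Payload 3.1 kg.
Tool frame: the origin (TCP) lies at the centre of the arm's flange, where the gripper is bolted on; the fingertips stand 173 mm ahead of it and the grasp point (between the pads) lies 155 mm ahead of it (env.nose_length is the distance from the TCP to the fingertips, in mm); z points along the fingers, y is the line along which they close (so a half turn about z gives the same grasp; the last joint's range is limited). The gripper opens to 85 mm and grips with 20 to 120 N. Pads are 22 mm wide; open, the fingers measure 114 mm over their backs; the gripper's body (76 mm by 85 mm) begins 54 mm behind the grasp point. The pads swing forward as they close: fully open they stand 13 mm farther back than shut.
Start: joints at [1.172, 0.383, 0.044, 1.598, -0.018, 1.161, -0.05], TCP at [192.602, -620.815, 404.669] pointing down, gripper open.
Joint ranges: [-2.61, 2.61], [-0.41, 2.15], [-1.48, 1.57], [0, 2.5], [-1.57, 4.71], [0.05, 1.97], [-2.85, 2.85]. Speed limits (rad/s): [2.79, 2.79, 3.14, 3.14, 3.14, 3.14, 3.14].

### API

Orientations are given as a rotation vector (axis times angle).
In Python, from plant import env, viewer gives the robot as it stands.
- The arm moves only by the shell command python3 -m inch 'ROWS' [OPENING]. ROWS is JSON, a list that holds one entry, the list of rows, each a list of 4 numbers: the shift along the tool's x, y, z in cm, then the turn about the tool's z in rad. In form: [[[x, y, z, spin], ...]]. A call has 1 to 12 rows; each row shifts and turns the commanded pose from where the row before left it, along the tool's axes as they then stand; what a row does not reach is not made up. A row lasts 1/12 s, in which the tool goes at most 41.7 mm and 7.16 degrees, less where a joint would pass 70% of its speed; a pose out of reach is approached as far as the arm can. A call with a gripper value outside its range is refused whole. OPENING is the finger opening in cm, from 0 to 8.54, set as the call begins (- or left out, the last holds). The fingers move at their own pace and stop on an object; the grip force is fixed at half the most. Time passes only in rows, so rows that do not move let the fingers close. It gives the time, the measured TCP pose, the force, the opening and the grip force at its end, in the units of the state.
- env.observe(): the state, without advancing time (a new reading comes with each control period).
- viewer.grab_frame(name): name is "side" or "top" or "wrist"; returns a dict with "color" (420x560x3 uint8, red, green, blue), "intrinsics" (3x3 intrinsics, pixels), "cam_to_world" (4x4, takes a point from camera to world coordinates). Camera axes: x right, y up, looking along -z (the intrinsics and any distortion apply to the point x, -y, -z); pixel columns grow to the right and rows downward; lengths in mm; the calibration is good to about 2 mm. A picture is of the moment at which its call begins. There is no depth.
- env.close_job(): hands the job in; it is judged then, once.
The state is a dict: "clock": time; "joint_pos": joint angles; "dq": joint speeds; "joint_efforts": joint torques, N m; "eef_pos": TCP position; "ee_rot": TCP orientation; "contact_force": force on the tool from outside, world axes, zero at the start; "wrist_torque": the same for the moment, N m; "finger_gap": finger opening in mm; "grip_force": force on a finger pad.
Only numpy, scipy, OpenCV 4.12 (cv2) and the standard library are available. Lean on these libraries where they do the work, as an engineer would, in place of code of your own. Each camera call takes 0.05 s, during which the arm holds its last target. There are 200 camera calls.

### The job

Slacken the clamp lever of the swivel vise, swing the vise (the round steel stake on its tail makes a handle) until its pointer stands at the long mark on the base, then tighten the clamp lever again, by feel, until pushing squarely on its grip takes about 13 N. Do not overtighten the clamp and do not drag the vise round while it still bites; let go at the end, and leave the other things on the bench where they are.

Things in the scene. Friction and masses are not known exactly. Their poses are not given: they have to be found in the camera images.
- lever_pivot (a point): The clamp lever's upright turning axis, at the edge of the vise's grey disc base on the side towards the robot's right; the point is on that axis, 89 mm above the bench, and does not move. From above, anticlockwise slackens, clockwise tightens. As found the clamp bites: 8 to 45 degrees anticlockwise frees it, 50 is plenty, the stop comes no sooner than 65. It stays where it is left.
- lever_grip (a point): Centre of the lever's upright round grip, black, 18 mm in diameter, 62 to 115 mm above the bench, on the end of a flat steel arm (top 62 mm, 14 mm wide), 80 mm from the lever's axis. Free, the lever turns stiffly and evenly: pushed squarely (level, at right angles to the arm) at the grip it takes about 9.4 N while it turns, and 7 N still leans on the tool when it stops.
- head_pivot (a point): The upright axis about which the vise swings, in the middle of the base, 22 mm above the bench. The base is a flat grey disc, 230 mm in diameter and 22 mm high, fixed to the bench.
- stake (a point): Middle of the round upright steel stake (24 mm in diameter, 83 to 142 mm above the bench) on the tail of the vise, 75 mm from the swing axis: the handle to swing it. The jaw block (top 116 mm, 56 mm wide) ends 36 mm from the stake's surface towards the axis, so take the stake with a finger on either side along the swing. Free, it swings at about 2 N and stays where it is left.
- pointer_tip (a point): Tip of the steel pointer below the stake, 97 mm from the swing axis, 37 mm above the bench; swing axis, stake and pointer lie in one upright plane.
- mark (a point): Inner end of the long white mark (42 mm long, on a tongue that juts out from the base; the other scale lines are only 11 mm long), 100 mm from the swing axis, 26 mm above the bench. It does not move. With the vise well set, pointer and mark are in line (within about 3 degrees) and their ends 3 mm apart.
- clamp_pad: Steel dog by the lever; its pad presses on the swivel plate (not handled; origin on the lever's axis). Once it bites, the push at the grip rises about 8 N per radian: tight when 13 N is felt (about 1 N m about the lever's axis; 12.5 to 14 N good, over 15.5 too much). The plate is worn unevenly and the lever indexed anyhow: at the mark it bites later, clockwise of where the lever was found.
- vise_head: The turning part: grey vise (along its x axis, stake and pointer towards +x) on a steel swivel plate, 140 mm in diameter, top 34 mm above the bench. Origin on the swing axis at the bench. The mark lies anticlockwise (seen from above) of the pointer at the start, 0.55 to 1.35 rad away.
- jar: Bystander: closed glass jar with a red lid, 60 mm in diameter, 85 mm high; origin under its centre.
- charcoal_block: Bystander: black charcoal block 50 x 80 x 30 mm; origin under its centre.
- chasing_hammer: Bystander: hammer 220 mm long, lying; origin under its middle.
- tin: Bystander: open tin, 68 mm in diameter, 80 mm high; origin under its centre.
- bangle: Bystander: brass bangle, 68 mm in diameter, 12 mm high; origin under its centre.
- flux_pot: Bystander: white pot with a lid, 60 mm in diameter, 42 mm high; origin under its centre.
- doming_punch: Bystander: upright steel punch, 24 mm in diameter, 72 mm high; origin under its centre.

How it is judged (in metres and radians):
On the way, in this order (a step that is already met when the one before it is completed fails the run):
1. the clamp is slackened with the vise still where it was (contact force between clamp_pad and vise_head below 2 N and distance of pointer_tip from where it was at the start of the episode below 0.015 m), for 0.2 s.
2. the pointer stands at the long mark with the clamp still slack (contact force between clamp_pad and vise_head below 2 N and horizontal distance between pointer_tip and mark below 0.006 m), for 0.2 s.
At the end, for the whole second after the job is handed in: The pointer is at the long mark (pointer tip within 6 mm of the mark's inner end, seen from above: about 3 degrees either way), at rest, and the clamp pad presses on the swivel plate with 55 to 150 N (the lever's grip was pushed to about 13 N) (horizontal distance between pointer_tip and mark below 0.006 m and contact force between clamp_pad and vise_head between 55 and 150 N and angular speed of vise_head below 0.02 rad/s); the robot touches nothing.
It fails at once if the clamp is overtightened (pad force above 175 N, 15.5 to 18 N at the grip) (contact force between clamp_pad and vise_head above 175 N).
It fails at once if the vise is dragged round while the clamp bites (contact force between clamp_pad and vise_head above 15 N and angular speed of vise_head above 0.1 rad/s).
It fails at once if another thing on the bench is shifted by more than 2 cm (distance of any of jar, charcoal_block, chasing_hammer, tin, bangle, flux_pot, doming_punch from where it was at the start of the episode above 0.02 m).
It also fails if it takes over 67 s, if anything falls off the work surface, if the arm or the gripper's body presses on something with over 40 N, if the wrist force passes 120 N, or if a joint passes its speed limit or range.

## Working session

There is one attempt and no reset: what is moved stays moved. The work goes in short steps, Python scripts to look and compute and a shell command to move; the robot and the scene stay as the last step left them, time stands still between calls to the robot, and variables do not carry over. Pictures are saved under pics/ and viewed, at most 10 in all, crops included, and the job is handed in when it is done.

```bash
mkdir -p pics; ls; python3 - <<'E'
from plant import env, viewer
import cv2, numpy as np
s=env.observe(); print({k:np.round(v,3) for k,v in s.items()})
for n in("top","side"):
    f=viewer.grab_frame(n); np.savez(f"pics/{n}0.npz",**f)
    cv2.imwrite(f"pics/{n}0.png",f["color"][...,::-1]); print(n,f["intrinsics"],np.round(f["cam_to_world"],3).tolist(),[k for k in f])
E
```

```text
pics
{'clock': np.float64(0.0), 'joint_pos': array([ 1.172,  0.384,  0.044,  1.6  , -0.018,  1.161, -0.05 ]), 'dq': array([ 0.   , -0.001, -0.   , -0.001, -0.002, -0.002,  0.001]), 'joint_efforts': array([ 0.0000e+00, -4.3346e+01,  1.0250e+00, -2.4952e+01,  1.1000e-02,
        1.1000e-02,  0.0000e+00]), 'eef_pos': array([ 192.45 , -620.341,  403.268]), 'ee_rot': array([-3.104e+00, -4.700e-01,  1.000e-03]), 'contact_force': array([-0.173, -0.27 ,  0.105]), 'wrist_torque': array([-0.007,  0.014, -0.034]), 'grip_force': np.float64(0.0), 'finger_gap': np.float64(85.405)}
top [[408.492805     0.         280.80472863]
 [  0.         408.492805   205.36719852]
 [  0.           0.           1.        ]] [[-0.009, 0.991, -0.134, 513.193], [-1.0, -0.007, 0.019, 61.124], [0.018, 0.134, 0.991, 878.325], [0.0, 0.0, 0.0, 1.0]] ['color', 'intrinsics', 'cam_to_world']
side [[522.97749108   0.         276.60754058]
 [  0.         522.97749108 212.96317331]
 [  0.           0.           1.        ]] [[-0.881, 0.341, -0.329, 296.715], [-0.474, -0.622, 0.623, 686.714], [0.008, 0.705, 0.709, 811.432], [0.0, 0.0, 0.0, 1.0]] ['color', 'intrinsics', 'cam_to_world']
```

View pics/top0.png

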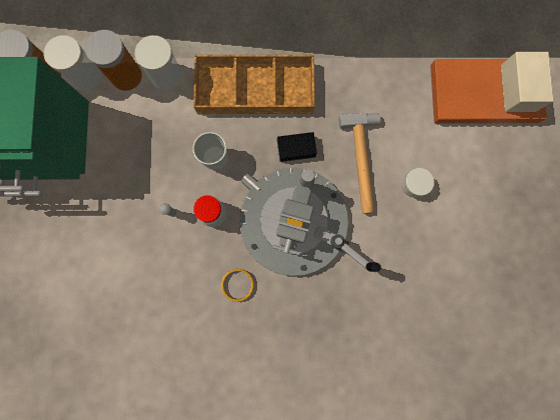

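View pics/side0.png

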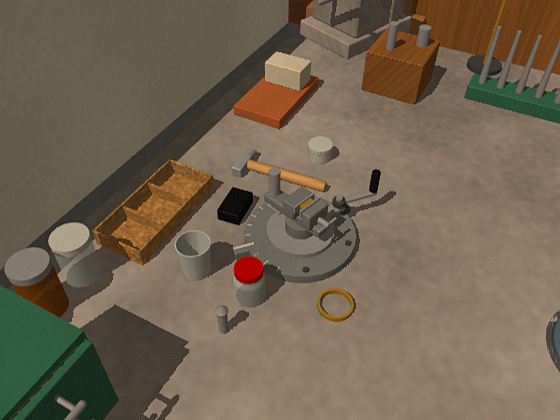

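The top view shows the stake near (308,176), the lever pivot near (338,241), the grip near (374,267), the tongue and mark near (250,184), and the jar, tin and block nearby. I'll crop in closer.

```bash
cat > h.py <<'E'
import numpy as np, cv2
def ray(f,u,v):
    K=f["intrinsics"];M=f["cam_to_world"]
    d=M[:3,:3]@np.array([(u-K[0,2])/K[0,0],-(v-K[1,2])/K[1,1],-1.]);return M[:3,3],d
def onz(f,u,v,z):
    o,d=ray(f,u,v);return o+d*(z-o[2])/d[2]
def proj(f,p):
    M=f["cam_to_world"];K=f["intrinsics"];q=M[:3,:3].T@(np.array(p)-M[:3,3])
    return K[0,0]*q[0]/-q[2]+K[0,2],K[1,1]*-q[1]/-q[2]+K[1,2]
E
python3 - <<'E'
from h import *
a=cv2.imread("pics/top0.png")[155:285,230:395];b=cv2.imread("pics/side0.png")[160:285,215:395]
a=cv2.resize(a,(660,520),interpolation=cv2.INTER_CUBIC);b=cv2.resize(b,(720,500),interpolation=cv2.INTER_CUBIC)
cv2.imwrite("pics/c1.png",a);cv2.imwrite("pics/c2.png",b)
E
```

```text
(no output)
```

View pics/c1.png

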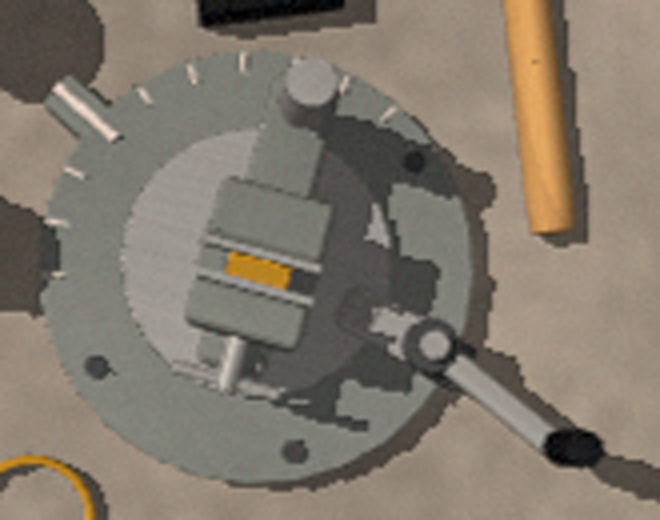

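View pics/c2.png

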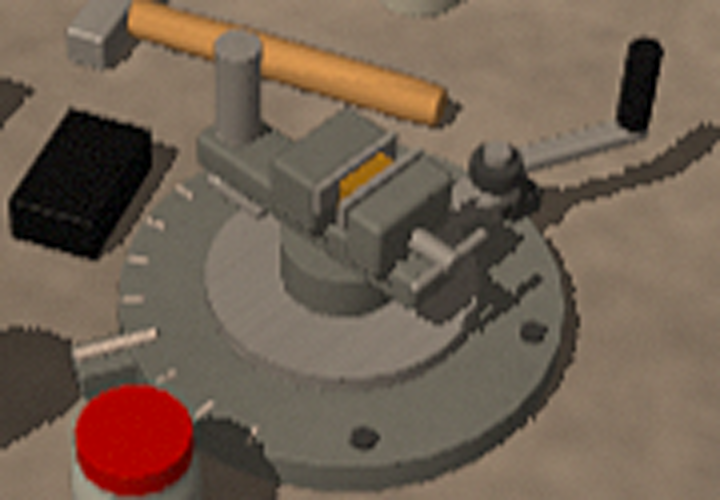

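```bash
python3 - <<'E'
from h import *
T=dict(np.load("pics/top0.npz"));S=dict(np.load("pics/side0.npz"))
def t(u,v,z):return onz(T,230+u/4,155+v/4,z)[:2].round(1)
def s(u,v,z):return onz(S,215+u/4,160+v/4,z)[:2].round(1)
for n,a,b,z in[("stake",(313,83),(238,42),142),("markin",(120,137),(156,333),26),("markout",(62,87),(76,354),26),("lpiv",(435,343),(497,157),89),("griptop",(586,447),(646,46),115),]:
    print(n,t(*a,z),s(*b,z))
# head pivot: ellipse of disc top edge via points in top view
P=np.array([t(u,v,22) for u,v in[(45,290),(62,160),(140,85),(250,52),(472,270),(468,215),(420,130)]])
def circ(P):
    A=np.c_[2*P,np.ones(len(P))];c=np.linalg.lstsq(A,(P**2).sum(1),rcond=None)[0];return c[:2].round(1),np.sqrt(c[2]+c[:2]@c[:2]).round(1)
print("disc",circ(P))
P=np.array([t(u,v,34) for u,v in[(122,245),(135,195),(180,148),(250,127),(170,358),(140,318)]]);print("plate",circ(P))
# scale line outer ends
print("jar",onz(T,207,208,85)[:2],"punch",onz(T,165,209,72)[:2],"tin",onz(T,209,148,80)[:2],"block",onz(T,297,147,30)[:2],"hammerend",onz(T,367,212,12)[:2],onz(T,360,122,20)[:2],"flux",onz(T,419,182,42)[:2],"bangle",onz(T,238,285,12)[:2])
E
```

```text
stake [667.3  -4. ] [666.7  -2.8]
markin [663.   88.4] [660.4  93.8]
markout [690.1 119.1] [688.3 124.8]
lpiv [550.1 -65.4] [540.4 -42.2]
griptop [ 500.1 -130.1] [ 497.6 -128.2]
disc (array([596.4,  16.8]), np.float64(113.7))
plate (array([599.2,  20.2]), np.float64(67.4))
jar [616.12174723 190.00966741] punch [616.37496653 274.97593013] tin [737.99187523 188.64866426] block [753.51168315   9.03009938] hammerend [ 614.62417767 -140.21827554] [ 812.09358807 -130.4125928 ] flux [ 673.62899849 -245.01221555] bangle [463.53538529 135.11229537]
```

The clamp lever, head pivot, stake and mark agree between the two views. The grip is about 82 mm from the lever pivot (80 given), the stake 73 mm from the head pivot (75) and the mark about 98 mm from it (100).

Next I spin the tool so its y lies along the grip's tangent, then go above the grip.

```bash
cat >> h.py <<'E'
from scipy.spatial.transform import Rotation as Ro
def to(s,x,y,z,px=None):
    R=Ro.from_rotvec(s["ee_rot"]).as_matrix();d=np.array([x,y,z])-s["eef_pos"]
    print("tcp",s["eef_pos"].round(1),"x yaw deg",np.degrees(np.arctan2(R[1,0],R[0,0])).round(2),"tilt",R[:2,2].round(3),"shift cm",(R.T@d/10).round(2),"F tool",(R.T@s["contact_force"]).round(2),"gap",round(float(s["finger_gap"]),1),"t",round(float(s["clock"]),2))
E
python3 -m inch '[[[0,0,0,-0.101],[0,0,0,-0.101],[0,0,0,-0.101],[0,0,0,-0.101],[0,0,0,-0.101],[0,0,0,-0.101],[3.2,-0.34,0.47,0],[3.2,-0.34,0.47,0],[3.2,-0.34,0.47,0],[3.2,-0.34,0.47,0],[3.2,-0.34,0.47,0],[3.2,-0.34,0.47,0]]]' 5
python3 -m inch '[[[3.2,-0.34,0.47,0],[3.2,-0.34,0.47,0],[3.2,-0.34,0.47,0],[3.2,-0.34,0.47,0],[3.2,-0.34,0.47,0],[3.2,-0.34,0.47,0],[3.2,-0.34,0.47,0],[3.2,-0.34,0.47,0],[3.2,-0.34,0.47,0],[3.2,-0.34,0.47,0],[3.2,-0.34,0.47,0],[3.2,-0.34,0.47,0]]]'
python3 -m inch '[[[0,0,0,0],[0,0,0,0],[0,0,0,0]]]'
python3 - <<'E'
from h import *
from plant import env,viewer
s=env.observe();to(s,499,-129,320)
f=viewer.grab_frame("wrist");np.savez("pics/w1.npz",**f);cv2.imwrite("pics/w1.png",f["color"][...,::-1])
print(proj(f,(499,-129,115)),proj(f,(549,-66,89)))
E
```

```text
clock: 1.1
eef_pos: [295.2, -455.4, 375.7]
ee_rot: [-2.823, -1.375, 0.0]
contact_force: [1.1, -0.3, 0.4]
finger_gap: 50.2
grip_force: 0.0
clock: 2.1
eef_pos: [499.6, -128.1, 319.5]
ee_rot: [-2.824, -1.376, 0.001]
contact_force: [0.8, -0.7, -0.8]
finger_gap: 50.2
grip_force: 0.0
clock: 2.35
eef_pos: [498.9, -129.8, 319.6]
ee_rot: [-2.824, -1.376, 0.002]
contact_force: [0.0, -0.1, 1.0]
finger_gap: 49.7
grip_force: 0.0
tcp [ 498.9 -129.8  319.6] x yaw deg 51.97 tilt [-0.002 -0.   ] shift cm [ 0.06 -0.04 -0.04] F tool [-0.09  0.1  -1.03] gap 49.7 t 2.35
(np.float64(275.3203818054807), np.float64(252.48340630475465)) (np.float64(276.48692749246425), np.float64(89.48289158917731))
```

View pics/w1.png

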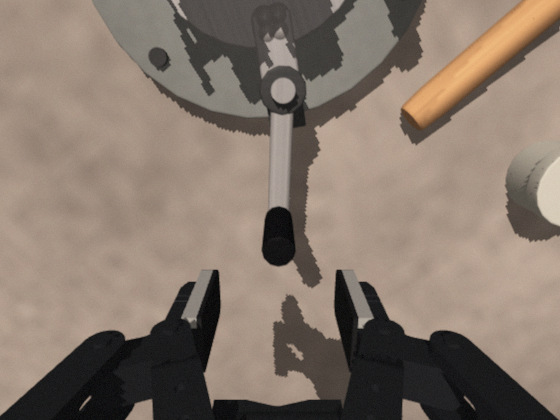

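The wrist view shows the grip top at (279,249), about 2 mm to tool +y of the estimate. The lever lies almost along tool x, with its pivot at (284,89). I'll go down astride the grip and close to 24 mm around it.

```bash
python3 -m inch '[[[0,0.08,1.4,0],[0,0.07,1.4,0],[0,0,1.4,0],[0,0,1.4,0],[0,0,1.4,0],[0,0,0,0],[0,0,0,0],[0,0,0,0]]]' 5
python3 -m inch '[[[0,0,0,0],[0,0,0,0],[0,0,0,0],[0,0,0,0],[0,0,0,0],[0,0,0,0]]]' 2.4
python3 - <<'E'
from h import *
from plant import env,viewer
s=env.observe();to(s,500.6,-130.2,250)
E
```

```text
clock: 3.07
eef_pos: [500.5, -131.5, 250.7]
ee_rot: [2.825, 1.373, 0.001]
contact_force: [-0.2, 0.4, 0.4]
finger_gap: 49.9
grip_force: 0.0
clock: 3.57
eef_pos: [500.6, -130.3, 250.3]
ee_rot: [2.824, 1.376, 0.0]
contact_force: [-0.9, 0.2, 0.1]
finger_gap: 24.0
grip_force: 0.0
tcp [ 500.6 -130.3  250.3] x yaw deg 51.97 tilt [ 0. -0.] shift cm [ 0.01 -0.01  0.03] F tool [-0.4  -0.8  -0.15] gap 24.0 t 3.57
```

```bash
python3 -m inch '[[[0,0.3,0,0],[0.03,0.66,0,-0.083],[0.03,0.66,0,-0.083],[0.03,0.66,0,-0.083],[0.03,0.66,0,-0.083],[0.03,0.66,0,-0.083]]]'
python3 - <<'E'
from h import *
from plant import env,viewer
s=env.observe();to(s,549+80*np.cos(-1.75),-67+80*np.sin(-1.75),250)
E
```

```text
clock: 4.07
eef_pos: [530.1, -145.0, 249.3]
ee_rot: [-2.469, -1.929, 0.011]
contact_force: [-8.6, 3.8, 6.8]
finger_gap: 23.8
grip_force: 4.6
tcp [ 530.1 -145.   249.3] x yaw deg 76.0 tilt [-0.011  0.003] shift cm [ 0.04  0.47 -0.07] F tool [ 1.56 -9.34 -6.7 ] gap 23.8 t 4.07
```

The push reads 9.3 N as expected, so the lever is turning. I'll carry on to about 50 degrees.

```bash
python3 -m inch '[[[0.03,0.66,0,-0.083],[0.03,0.66,0,-0.083],[0.03,0.66,0,-0.083],[0.03,0.66,0,-0.083],[0.03,0.66,0,-0.083],[0.03,0.66,0,-0.083],[0,0,0,0],[0,0,0,0],[0,0,0,0]]]'
python3 - <<'E'
from h import *
from plant import env,viewer
s=env.observe();to(s,550,-68,250)
f=viewer.grab_frame("top");np.savez("pics/t2.npz",**f);cv2.imwrite("pics/t2.png",f["color"][...,::-1])
E
```

```text
clock: 4.82
eef_pos: [569.3, -146.4, 249.0]
ee_rot: [-1.925, -2.474, 0.008]
contact_force: [-5.6, 0.9, 3.2]
finger_gap: 24.1
grip_force: 3.0
tcp [ 569.3 -146.4  249. ] x yaw deg 104.23 tilt [-0.009  0.   ] shift cm [ 8.08  0.05 -0.08] F tool [ 2.29 -5.18 -3.19] gap 24.1 t 4.82
```

```bash
python3 -m inch '[[[0,-0.35,0,0],[0,0,0,0],[0,0,0,0]]]' 5
python3 -m inch '[[[0,0,-2,0],[0,0,-2,0],[0,0,-2.5,0],[0,0,-2.5,0],[0,0,0,0.117],[0,0,0,0.117],[0,0,0,0.117],[0,0,0,0.117],[0,0,0,0.117],[0,0,0,0.117],[0,0,0,0.117],[0,0,0,0.117]]]' 5
python3 -m inch '[[[0,0,0,0.117],[0,0,0,0.117],[0,0,0,0.117],[0,0,0,0.117],[0,0,0,0.117],[0,0,0,0.117],[0,0,0,0.117],[0,0,0,0.117],[0,0,0,0.117],[0,0,0,0.117],[0,0,0,0]]]'
python3 - <<'E'
from h import *
from plant import env,viewer
s=env.observe();to(s,667,-3.5,340);print(s["joint_pos"].round(2))
E
```

```text
clock: 5.12
eef_pos: [568.5, -147.6, 250.1]
ee_rot: [1.928, 2.479, 0.001]
contact_force: [-0.3, -0.4, -0.2]
finger_gap: 50.0
grip_force: 0.0
clock: 6.12
eef_pos: [568.7, -147.3, 340.3]
ee_rot: [2.843, 1.335, 0.002]
contact_force: [0.5, 0.1, -0.3]
finger_gap: 49.8
grip_force: 0.0
clock: 7.03
eef_pos: [568.7, -147.1, 340.3]
ee_rot: [3.109, -0.45, 0.002]
contact_force: [-0.1, 0.3, -0.5]
finger_gap: 50.1
grip_force: 0.0
tcp [ 568.7 -147.1  340.3] x yaw deg -16.48 tilt [ 0.001 -0.   ] shift cm [  5.36 -16.56   0.04] F tool [-0.18 -0.23  0.54] gap 50.1 t 7.03
[ 0.38  0.34 -0.24  1.8   0.09  1.01 -1.75]
```

```bash
python3 -m inch '[[[1.08,-3.3,0,0],[1.07,-3.3,0,0],[1.07,-3.3,0,0],[1.07,-3.3,0,0],[1.07,-3.3,0,0],[0,0,0,0],[0,0,0,0]]]'
python3 - <<'E'
from h import *
from plant import env,viewer
s=env.observe();to(s,667,-3.5,340)
f=viewer.grab_frame("wrist");np.savez("pics/w2.npz",**f);cv2.imwrite("pics/w2.png",f["color"][...,::-1])
print(proj(f,(667,-3.5,142)),proj(f,(597,18,34)),proj(f,(661.5,91,26)))
E
```

```text
clock: 7.62
eef_pos: [667.2, 0.2, 340.1]
ee_rot: [-3.109, 0.433, -0.001]
contact_force: [-0.8, 0.4, -0.6]
finger_gap: 50.1
grip_force: 0.0
tcp [6.672e+02 2.000e-01 3.401e+02] x yaw deg -15.87 tilt [0.001 0.003] shift cm [0.09 0.36 0.01] F tool [-0.89 -0.2   0.64] gap 50.1 t 7.62
(np.float64(284.28441695067585), np.float64(259.39087381491277)) (np.float64(279.75572756942637), np.float64(281.0954219827405)) (np.float64(174.47054027720503), np.float64(231.35123622094505))
```

View pics/w2.png

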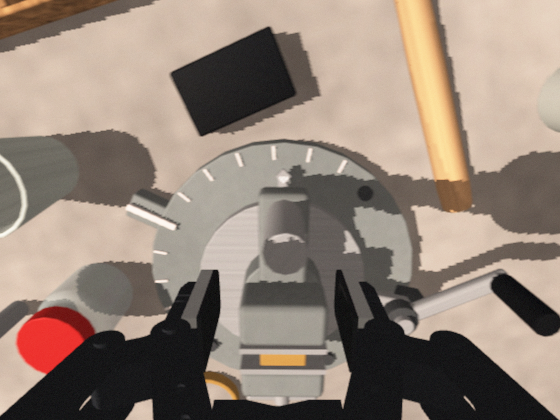

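The wrist view shows the stake top at (287,254), its base near (284,200), the pointer tip near (284,179) and the mark's inner end at (178,228). All are within 4 px of prediction. I'll refine the swing angle from this view.

```bash
python3 - <<'E'
from h import *
f=dict(np.load("pics/w2.npz"))
g=lambda u,v,z:onz(f,u,v,z)[:2]
st=g(287,254,142);mi=g(178,228,26);mo=g(130,208,26);pt=g(284,179,37)
P=np.array([g(u,v,22) for u,v in[(153,255),(172,200),(220,158),(283,141),(340,152),(390,195),(412,250)]])
A=np.c_[2*P,np.ones(len(P))];c=np.linalg.lstsq(A,(P**2).sum(1),rcond=None)[0];r=np.sqrt(c[2]+c[:2]@c[:2]);c=c[:2]
print("stake",st,"mark",mi,mo,"ptr",pt,"disc",c,r)
for p in(st,mi,mo,pt):
    d=p-c;print(np.hypot(*d).round(1),np.degrees(np.arctan2(d[1],d[0])).round(1))
E
```

```text
stake [669.50716499  -5.60806306] mark [663.50805871  87.10089532] [690.58558659 118.59439206] ptr [682.30786828  -9.33190446] disc [599.12096146  14.66509996] 112.70059686154828
73.2 -16.1
96.9 48.4
138.4 48.7
86.6 -16.1
```

```bash
python3 -m inch '[[[0.12,0.1,1.3,0],[0,0,1.3,0],[0,0,1.3,0],[0,0,1.3,0],[0,0,1.3,0],[0,0,0,0],[0,0,0,0],[0,0,0,0]]]'
python3 - <<'E'
from h import *
from plant import env,viewer
s=env.observe();to(s,668.5,-4.5,275)
E
```

```text
clock: 8.33
eef_pos: [667.3, -5.4, 275.1]
ee_rot: [-3.109, 0.448, -0.0]
contact_force: [0.8, 0.5, 0.0]
finger_gap: 50.3
grip_force: 0.0
tcp [667.3  -5.4 275.1] x yaw deg -16.39 tilt [0. 0.] shift cm [ 0.09 -0.12  0.01] F tool [ 0.58 -0.7  -0.05] gap 50.3 t 8.33
```

```bash
python3 -m inch '[[[0,0,0,0],[0,0,0,0],[0,0,0,0],[0,0,0,0],[0,0,0,0],[0,0,0,0]]]' 2.6
python3 -m inch '[[[-0.01,-0.3,0,-0.04],[-0.024,-0.6,0,-0.08],[-0.024,-0.6,0,-0.08],[-0.024,-0.6,0,-0.08]]]'
python3 - <<'E'
from h import *
from plant import env,viewer
s=env.observe();to(s,668.5,-4.5,275)
E
```

```text
clock: 8.83
eef_pos: [667.5, -4.9, 275.8]
ee_rot: [-3.109, 0.447, -0.003]
contact_force: [1.0, 1.2, 1.3]
finger_gap: 25.9
grip_force: 0.8
clock: 9.17
eef_pos: [670.3, 12.6, 275.1]
ee_rot: [3.137, -0.007, 0.0]
contact_force: [1.1, -3.3, 0.9]
finger_gap: 26.0
grip_force: 1.4
tcp [670.3  12.6 275.1] x yaw deg -0.25 tilt [ 0.    -0.004] shift cm [-0.18  1.71  0.02] F tool [ 1.08  3.32 -0.87] gap 26.0 t 9.17
```

```bash
python3 -m inch '[[[-0.024,-0.6,0,-0.08],[-0.024,-0.6,0,-0.08],[-0.024,-0.6,0,-0.08],[-0.024,-0.6,0,-0.08],[-0.024,-0.6,0,-0.08],[-0.024,-0.6,0,-0.08],[-0.024,-0.6,0,-0.08],[-0.024,-0.6,0,-0.08],[-0.015,-0.375,0,-0.05],[-0.01,-0.22,0,-0.03],[0,0,0,0],[0,0,0,0]]]'
python3 - <<'E'
from h import *
from plant import env,viewer
s=env.observe();to(s,599+75*np.cos(np.radians(48.5)),17+75*np.sin(np.radians(48.5)),275)
f=viewer.grab_frame("wrist");np.savez("pics/w3.npz",**f);w=f["color"][...,::-1]
t=viewer.grab_frame("top");np.savez("pics/t3.npz",**t);sd=viewer.grab_frame("side");np.savez("pics/s3.npz",**sd)
print(proj(sd,(661.5,91,26)),proj(f,(663.5,87,26)))
a=cv2.resize(sd["color"][190:290,200:340,::-1],(780,557),interpolation=cv2.INTER_CUBIC)
cv2.imwrite("pics/m3.png",np.hstack([cv2.resize(w,(400,300)),cv2.resize(a,(400,300))]))
cv2.imwrite("pics/w3c.png",cv2.resize(w[100:300,150:400],(750,600),interpolation=cv2.INTER_CUBIC))
E
```

```text
clock: 10.17
eef_pos: [652.0, 64.3, 275.3]
ee_rot: [2.944, 1.095, 0.001]
contact_force: [1.7, -0.8, 1.1]
finger_gap: 25.9
grip_force: 0.8
tcp [652.   64.3 275.3] x yaw deg 40.82 tilt [ 0.001 -0.   ] shift cm [ 0.33 -0.89  0.03] F tool [ 0.75  1.76 -1.15] gap 25.9 t 10.17
(np.float64(254.2337979069639), np.float64(242.15356263943653)) (np.float64(259.7612576051379), np.float64(188.30946777926894))
```

View pics/w3c.png

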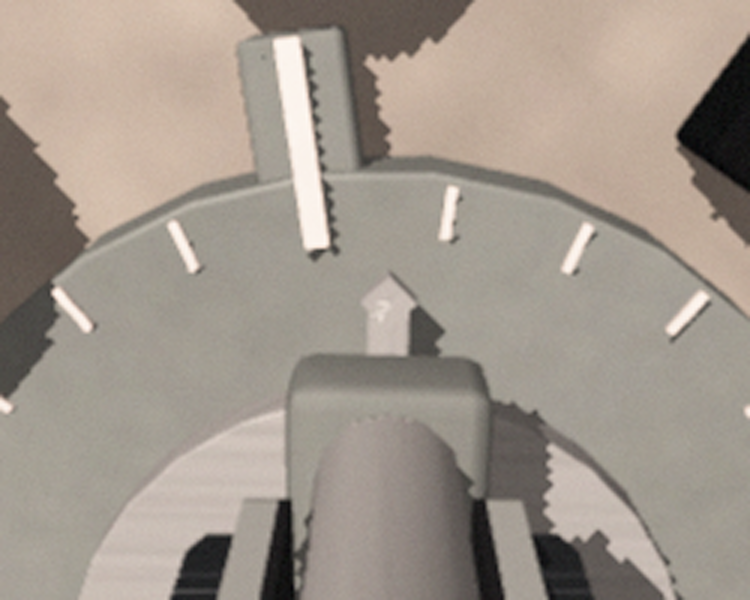

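The view is clear: the pointer tip is at crop (390,275) and the mark's inner end at (316,250), so a little more swing is needed.

```bash
python3 - <<'E'
from h import *
f=dict(np.load("pics/w3.npz"));g=lambda u,v,z:onz(f,150+u/3,100+v/3,z)[:2]
p,m,mo=g(390,274,37),g(316,249,26),g(288,38,26);u=(mo-m)/np.hypot(*(mo-m))
print(p,m,mo,np.hypot(*(mo-m)))
P=np.array([g(a,b,22) for a,b in[(90,250),(170,213),(430,172),(550,196),(640,240),(730,300)]])
A=np.c_[2*P,np.ones(len(P))];c=np.linalg.lstsq(A,(P**2).sum(1),rcond=None)[0];print("disc",c[:2],np.sqrt(c[2]+c[:2]@c[:2]))
for C in(m-100*u,c[:2],np.array([599,17])):
    a=[np.degrees(np.arctan2(*(q-C)[::-1])) for q in(p,m)];print(C.round(1),np.round(a,1),np.hypot(*(p-C)).round(1),np.hypot(*(m-C)).round(1),"dtheta",np.radians(a[1]-a[0]).round(3))
E
```

```text
[672.43497145  78.36186875] [664.30503377  91.22401151] [692.90663128 122.03463924] 42.03981638037794
disc [597.89859533  17.20925304] 114.08845018505926
[596.3  17.9] [38.4 47.1] 97.2 100.0 dtheta 0.152
[597.9  17.2] [39.4 48.1] 96.4 99.4 dtheta 0.152
[599  17] [39.9 48.7] 95.7 98.9 dtheta 0.153
```

```bash
python3 -m inch '[[[-0.01,-0.3,0,-0.04],[-0.01,-0.3,0,-0.04],[-0.01,-0.3,0,-0.04],[-0.01,-0.24,0,-0.032],[0,0,0,0],[0,0,0,0],[0,0,0,0]]]'
python3 - <<'E'
from h import *
from plant import env,viewer
s=env.observe();to(s,599+75*np.cos(np.radians(48.5)),17+75*np.sin(np.radians(48.5)),275)
f=viewer.grab_frame("wrist");np.savez("pics/w4.npz",**f);w=f["color"][...,::-1]
cv2.imwrite("pics/w4c.png",cv2.resize(w[100:300,150:400],(750,600),interpolation=cv2.INTER_CUBIC))
E
```

```text
clock: 10.9
eef_pos: [643.3, 72.6, 274.9]
ee_rot: [-2.852, -1.317, 0.001]
contact_force: [1.5, -0.2, 0.4]
finger_gap: 25.9
grip_force: 0.5
tcp [643.3  72.6 274.9] x yaw deg 49.56 tilt [-0.001 -0.   ] shift cm [ 0.39  0.37 -0.01] F tool [ 0.86  1.26 -0.45] gap 25.9 t 10.9
```

View pics/w4c.png

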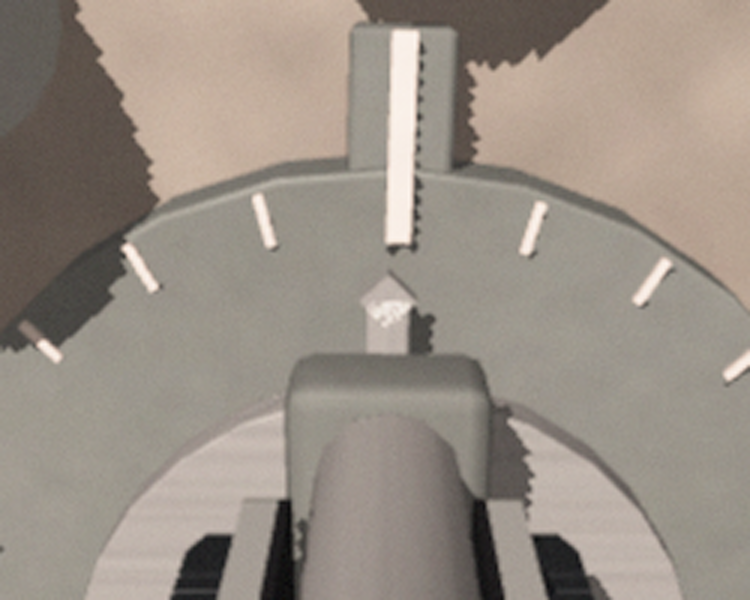

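The pointer is in line with the mark: tip at crop (390,273), mark end at (398,245), about 1.5 mm sideways and 3 mm radially. I'll let go, rise and go back to the lever.

```bash
python3 -m inch '[[[0,0,0,0],[0,0,0,0],[0,0,0,0],[0,0,0,0]]]' 5
python3 -m inch '[[[0,0,-2,0],[0,0,-2,0],[0,0,-2.5,0],[0,0,0,-0.115],[0,0,0,-0.115],[0,0,0,-0.115],[0,0,0,-0.115],[0,0,0,-0.115],[0,0,0,-0.115],[0,0,0,-0.115],[0,0,0,-0.115],[0,0,0,0]]]'
python3 - <<'E'
from h import *
from plant import env,viewer
s=env.observe();to(s,567,-146,320)
E
```

```text
clock: 11.28
eef_pos: [643.1, 72.9, 274.7]
ee_rot: [-2.851, -1.318, 0.002]
contact_force: [0.1, -0.5, 1.1]
finger_gap: 50.1
grip_force: 0.0
clock: 12.28
eef_pos: [643.4, 72.5, 339.8]
ee_rot: [-1.968, -2.448, 0.001]
contact_force: [0.0, -0.6, 0.1]
finger_gap: 49.9
grip_force: 0.0
tcp [643.4  72.5 339.8] x yaw deg 102.42 tilt [-0.001  0.   ] shift cm [-19.7  -12.15   1.98] F tool [-0.57 -0.1  -0.13] gap 49.9 t 12.28
```

```bash
python3 -m inch '[[[-2.46,-1.52,0,0],[-2.46,-1.52,0,0],[-2.46,-1.52,0,0],[-2.46,-1.52,0,0],[-2.46,-1.52,0,0],[-2.46,-1.52,0,0],[-2.46,-1.52,0,0],[-2.48,-1.51,0,0],[0,0,1,0],[0,0,1,0],[0,0,0,0],[0,0,0,0]]]'
python3 - <<'E'
from h import *
from plant import env,viewer
s=env.observe();to(s,567,-146,320)
f=viewer.grab_frame("wrist");np.savez("pics/w5.npz",**f);cv2.imwrite("pics/w5.png",f["color"][...,::-1])
print(proj(f,(567,-146,115)),proj(f,(551,-67,89)))
E
```

```text
clock: 13.28
eef_pos: [566.7, -143.8, 319.2]
ee_rot: [-1.967, -2.447, -0.001]
contact_force: [-0.4, 0.7, 0.6]
finger_gap: 49.9
grip_force: 0.0
tcp [ 566.7 -143.8  319.2] x yaw deg 102.41 tilt [-0.002  0.002] shift cm [-0.22 -0.02 -0.08] F tool [ 0.74 -0.27 -0.6 ] gap 49.9 t 13.28
(np.float64(276.67314432773594), np.float64(258.22497149087474)) (np.float64(279.36112208817394), np.float64(95.64344138902831))
```

View pics/w5.png

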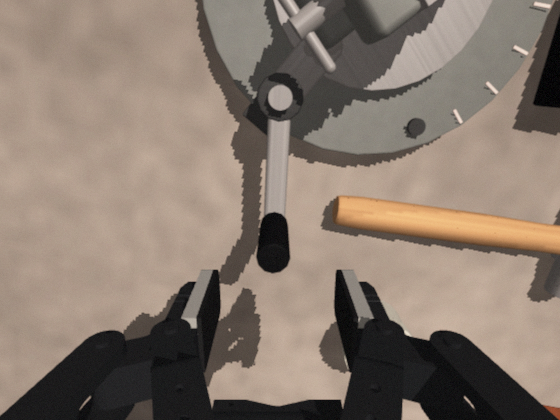

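The grip top is at (274,256), within 2 mm of the estimate, and nothing stands in the tightening path. I'll go down astride it and turn clockwise, reading the push.

```bash
python3 -m inch '[[[0,-0.1,1.4,0],[0,0,1.4,0],[0,0,1.4,0],[0,0,1.4,0],[0,0,1.4,0],[0,0,0,0],[0,0,0,0]]]' 5
python3 -m inch '[[[0,0,0,0],[0,0,0,0],[0,0,0,0],[0,0,0,0],[0,0,0,0],[0,0,0,0]]]' 2.4
python3 -m inch '[[[0,-0.3,0,0],[0.03,-0.66,0,0.083],[0.03,-0.66,0,0.083],[0.03,-0.66,0,0.083],[0.03,-0.66,0,0.083],[0.03,-0.66,0,0.083],[0.01,-0.4,0,0.05],[0.01,-0.4,0,0.05]]]'
python3 - <<'E'
from h import *
from plant import env,viewer
s=env.observe();to(s,551,-67,250)
E
```

```text
clock: 13.92
eef_pos: [565.1, -145.8, 248.2]
ee_rot: [-1.968, -2.445, 0.002]
contact_force: [0.8, 0.2, 0.1]
finger_gap: 49.8
grip_force: 0.0
clock: 14.42
eef_pos: [566.0, -145.9, 250.5]
ee_rot: [1.97, 2.446, 0.0]
contact_force: [-0.4, -1.0, -1.1]
finger_gap: 24.4
grip_force: 0.0
clock: 15.08
eef_pos: [525.3, -143.8, 251.3]
ee_rot: [2.524, 1.86, 0.016]
contact_force: [9.2, -0.2, -4.9]
finger_gap: 24.0
grip_force: 4.1
tcp [ 525.3 -143.8  251.3] x yaw deg 72.76 tilt [0.012 0.001] shift cm [8.09 0.18 0.17] F tool [2.55 8.83 5.04] gap 24.0 t 15.08
```

```bash
cat > r.py <<'E'
from h import *
from plant import env
s=env.observe();R=Ro.from_rotvec(s["ee_rot"]).as_matrix();F=R.T@s["contact_force"]
P=np.array([551.,-67.]);d=s["eef_pos"][:2]+R[:2,1]*3-P;th=np.degrees(np.arctan2(d[1],d[0]));n=np.array([-d[1],d[0]])/np.hypot(*d)
print("lever deg",th.round(1),"r",np.hypot(*d).round(1),"push",(n@s["contact_force"][:2]).round(2),"Ftool",F.round(2),"yaw-180-lever",(np.degrees(np.arctan2(R[1,0],R[0,0]))-180-th).round(1),"torque",s["wrist_torque"].round(2))
E
python3 -m inch '[[[0.01,-0.4,0,0.05],[0.01,-0.4,0,0.05],[0.01,-0.4,0,0.05],[0.01,-0.4,0,0.05]]]'|grep -E 'contact|clock'; python3 r.py
python3 -m inch '[[[0.01,-0.4,0,0.05],[0.01,-0.4,0,0.05],[0.01,-0.4,0,0.05]]]'|grep -E 'contact|clock'; python3 r.py
```

```text
clock: 15.42
contact_force: [9.4, -0.3, -4.3]
lever deg -117.1 r 81.6 push 8.55 Ftool [4.2  8.38 4.43] yaw-180-lever -1.6 torque [-0.09 -1.7   0.06]
clock: 15.67
contact_force: [8.7, -0.8, -4.6]
lever deg -125.2 r 82.0 push 7.63 Ftool [4.6  7.41 4.69] yaw-180-lever -2.1 torque [-0.34 -1.6   0.09]
```

```bash
cat > r.py <<'E'
from h import *
from plant import env
s=env.observe();R=Ro.from_rotvec(s["ee_rot"]).as_matrix();F=s["contact_force"][:2]
P=np.array([551.,-67.]);y=R[:2,1];g=s["eef_pos"][:2]+y*3-P;c=g+y*9;th=np.degrees(np.arctan2(g[1],g[0]))
M=(c[0]*F[1]-c[1]*F[0])/80
with open("log.txt","a") as o:o.write(f"{s['clock']:.2f} {th:.2f} {M:.3f}\n")
print(f"{s['clock']:.2f} lever {th:.1f} r {np.hypot(*g):.1f} push {M:.2f} Fx {F@R[:2,0]:.1f} Fz {s['contact_force'][2]:.1f} z {s['eef_pos'][2]:.0f}")
E
for i in 1; do :; done
python3 -m inch '[[[0.03,-0.4,0,0.05]]]'>/dev/null; python3 r.py
python3 -m inch '[[[0.03,-0.4,0,0.05]]]'>/dev/null; python3 r.py
python3 -m inch '[[[0.03,-0.4,0,0.05]]]'>/dev/null; python3 r.py
python3 -m inch '[[[0.03,-0.4,0,0.05]]]'>/dev/null; python3 r.py
```

```text
15.75 lever -127.8 r 82.1 push 9.71 Fx 3.8 Fz -4.1 z 252
15.83 lever -130.5 r 82.1 push 10.05 Fx 4.9 Fz -5.4 z 252
15.92 lever -133.1 r 82.1 push 10.27 Fx 5.3 Fz -5.2 z 252
16.00 lever -135.8 r 82.0 push 10.23 Fx 4.9 Fz -5.5 z 252
```

```bash

python3 -m inch '[[[0.03,-0.4,0,0.05]]]'>/dev/null; python3 r.py
python3 -m inch '[[[0.03,-0.4,0,0.05]]]'>/dev/null; python3 r.py
python3 -m inch '[[[0.03,-0.4,0,0.05]]]'>/dev/null; python3 r.py
python3 -m inch '[[[0.03,-0.4,0,0.05]]]'>/dev/null; python3 r.py
```

```text
16.08 lever -138.4 r 82.0 push 10.92 Fx 4.6 Fz -5.6 z 252
16.17 lever -141.0 r 81.9 push 11.59 Fx 3.5 Fz -5.4 z 252
16.25 lever -143.6 r 81.9 push 10.63 Fx 4.1 Fz -6.1 z 252
16.33 lever -146.2 r 81.8 push 11.74 Fx 4.6 Fz -5.9 z 252
```

```bash

python3 -m inch '[[[0.03,-0.4,0,0.05]]]'>/dev/null; python3 r.py
python3 -m inch '[[[0.03,-0.4,0,0.05]]]'>/dev/null; python3 r.py
python3 -c "
import numpy as np
a=np.loadtxt('log.txt');x=-np.radians(a[:,1]);p=np.polyfit(x,a[:,2],1);print(p,'now',np.polyval(p,x[-1]),'at13 deg',-np.degrees((13-p[1])/p[0]),'at9.4',-np.degrees((9.4-p[1])/p[0]),'rms',np.std(a[:,2]-np.polyval(p,x)))
b=np.mean(a[:,2]-8*x);print('slope8: now',8*x[-1]+b,'at13 deg',-np.degrees((13-b)/8),'at9.4',-np.degrees((9.4-b)/8))"
```

```text
16.42 lever -148.8 r 81.7 push 11.85 Fx 6.4 Fz -5.7 z 252
16.50 lever -151.4 r 81.7 push 13.29 Fx 4.8 Fz -6.1 z 252
[ 7.16531343 -6.43636857] now 12.492457416534144 at13 deg -155.41844744264762 at9.4 -126.6318760898338 rms 0.43129705722179107
slope8: now 12.662947058887175 at13 deg -153.77396387477958 at9.4 -127.99086309389253
```

```bash

python3 -m inch '[[[0.03,-0.4,0,0.05]]]'>/dev/null; python3 r.py
python3 -m inch '[[[0.01,-0.16,0,0.02]]]'>/dev/null; python3 r.py
python3 -m inch '[[[0,0,0,0],[0,0,0,0]]]'>/dev/null; python3 r.py
python3 -m inch '[[[0,0,0,0]]]'>/dev/null; python3 r.py
python3 -m inch '[[[0,0,0,0]]]'>/dev/null; python3 r.py
```

```text
16.58 lever -153.9 r 81.6 push 12.62 Fx 4.0 Fz -4.4 z 252
16.67 lever -155.2 r 81.5 push 13.11 Fx 4.6 Fz -5.2 z 252
16.83 lever -155.2 r 81.6 push 10.73 Fx 4.0 Fz -4.4 z 252
16.92 lever -155.2 r 81.5 push 10.69 Fx 3.7 Fz -3.5 z 252
17.00 lever -155.2 r 81.5 push 11.34 Fx 4.2 Fz -3.4 z 252
```

Both readings agree on about 13 N: 13.1 N while turning, and about 10.9 N at rest (13 N less the 2.4 N drop seen when free). I'll back off, open, rise clear and check the pointer.

```bash
python3 -m inch '[[[0,0.35,0,0],[0,0,0,0],[0,0,0,0],[0,0,0,0]]]' 5
python3 -m inch '[[[0,0,-2,0],[0,0,-2.5,0],[0,0,-2.5,0],[0,0,-2.5,0],[-3,0,-1,0],[-3,0,0,0],[-3,0,0,0],[-3,0,0,0],[0,0,0,0],[0,0,0,0]]]'
python3 - <<'E'
from h import *
from plant import env,viewer
s=env.observe();to(s,551,-67,350)
f=viewer.grab_frame("top");np.savez("pics/t6.npz",**f);g=viewer.grab_frame("side")
a=cv2.resize(f["color"][100:310,190:400,::-1],(400,400),interpolation=cv2.INTER_CUBIC)
b=cv2.resize(g["color"][160:300,215:355,::-1],(400,400),interpolation=cv2.INTER_CUBIC)
cv2.imwrite("pics/fin.png",np.hstack([a,b]))
E
```

```text
clock: 17.33
eef_pos: [473.3, -97.0, 249.8]
ee_rot: [-3.092, -0.549, 0.002]
contact_force: [0.5, -0.8, -0.5]
finger_gap: 50.2
grip_force: 0.0
clock: 18.17
eef_pos: [359.3, -138.9, 354.5]
ee_rot: [3.094, 0.545, -0.002]
contact_force: [0.4, 0.1, 0.5]
finger_gap: 50.3
grip_force: 0.0
tcp [ 359.3 -138.9  354.5] x yaw deg 19.98 tilt [-0.002 -0.   ] shift cm [20.47 -0.21  0.42] F tool [ 0.43  0.03 -0.48] gap 50.3 t 18.17
```

View pics/fin.png

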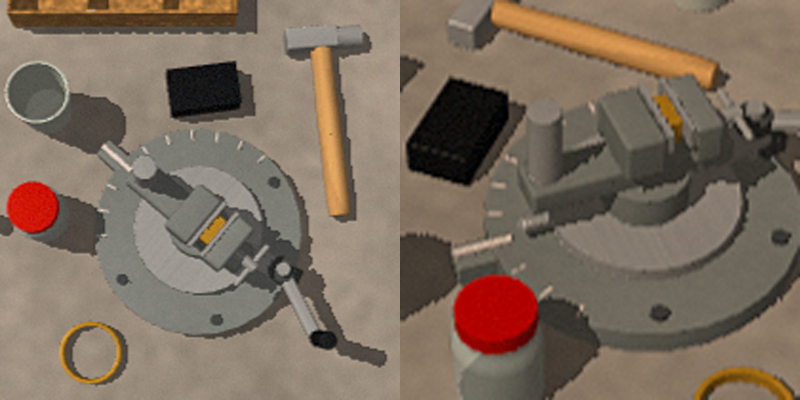

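The vise is aligned: in the side crop the pointer end at (545,220) runs in line with the mark, whose inner end is at (512,238). The lever lies at about -152 degrees, the bystanders are where they were and the gripper is clear. I'm handing in.

```bash
python3 -c "
from plant import env
print(env.close_job())"
```

```text
the job is handed in; nothing more can be done
None
```

I slackened the clamp, swung the vise to the long mark (pointer about 1.5 mm to one side of it), retightened the lever to about 13 N by feel, let go and handed the job in at about 18 s; the hand-in gave no verdict.

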